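# Clamp a plaster cast in the model vice to its set force

### The job

Stand the small plaster cast on the bed of the model vice, lengthwise between the two jaws and centred on their width, then turn the vice's handle clockwise until the sprung steel tab on the moving carriage has popped out by more than half of its travel; stop there, because forcing the handle on once the tab is fully out cracks the plaster. Let go and leave the cast clamped upright with the tab out, and leave the other things on the bench where they are.

Things in the scene. Friction and masses are not known exactly. Their poses are not given: they have to be found in the camera images.
- cast_center (a point): Small cream plaster dental cast, loose on the table, tooth bumps up. Base block 44 mm along its x, 56 mm along its y, 30 mm high; the bumps bring it to about 38 mm. This point is its centre, 18 mm above its underside; x is across the 44 mm width (to grasp), y along the 56 mm length (to lie between the jaws, either way round), z up. About 0.16 kg.
- bed (a point): Point on the bed (top of the base plate, 12 mm above the table) of the grey fixed model vice, where the centre of the cast's underside should stand. y runs along the vice towards the fixed jaw, x across it, z up. Place and yaw vary. The fixed jaw's face is 32 to 37 mm away in +y, the moving jaw's face 31 to 34 mm away in -y at the start, both 60 mm wide in x.
- vice: The vice's base: plate 74 mm wide in x, from y = -143 to +79 mm, 12 mm thick; origin on the table under the bed point, same axes. Jaws stand to 42 mm above the table, the dark carriage (46 mm wide, behind the moving jaw) to 39 mm, the gear housing (58 mm square, centred at y = -112 mm) to 34 mm.
- handle_grip (a point): Centre of the black bar handle over the gear housing, 66 mm above the table, on its vertical axis. Bar 60 mm long in its x, 14 mm thick in y, 24 mm high, 20 mm clear below. Clockwise from above closes the jaw 5 mm per rad; tightening takes about 2 to 4.5 rad (at most 5.4), so several grasps. Stiff: 0.22 N m free, 0.33 N m clamping; it stays where it is left.
- tab (a joint): Travel of the steel indicator tab (13 mm wide, 5 mm thick) that slides out in the vice's +x from the side of the dark carriage: 0 = in, flush; 0.012 m = fully out. It starts to move at 16 N of clamping force and is fully out at 22 N, about 0.8 rad of handle later; turning on from there raises the force steeply. It falls back if the handle is backed off.
- jaw: Moving jaw, a steel plate 60 mm wide in x, 30 mm high, 12 mm thick; origin at the lower edge of its clamping face, mid-width; it closes along its +y.
- cast: The same small cast as a whole; origin under the centre of its base, same axes.
- bowl: Bystander: black rubber mixing bowl, about 104 mm across, 62 mm high; origin under its centre.
- big_cast: Bystander: a larger, flatter white plaster cast, 66 x 78 mm, about 30 mm high; origin under its centre.
- spatula: Bystander: plaster spatula lying on the table, 190 mm long.
- jar: Bystander: amber jar, 54 mm across, 75 mm high; origin under its centre.
- brush: Bystander: brush lying on the table, 160 mm long.
There are look-alikes about, which are no part of the job. What is shaped like the cast but blue or red is not meant.

How it is judged:
On the way, in this order (a step that is already met when the one before it is completed fails the run):
1. the cast stands upright on the bed between the jaws, with the tab still in (x of cast_center in the frame of bed between -0.014 and 0.014 m and y of cast_center in the frame of bed between -0.012 and 0.012 m and z of cast_center in the frame of bed between 0.015 and 0.021 m and angle between cast_center's own z axis and vertical below 0.1 rad and value of joint tab below 0.002 m), for 0.2 s.
2. the tab has popped out more than half of its travel under the clamping force on the cast (value of joint tab above 0.006 m and contact force between jaw and cast above 8 N), for 0.2 s.
At the end, for the whole second after the job is handed in: The cast stands upright (within 0.1 rad) and at rest on the bed, its centre within 14 mm across and 12 mm along the vice of the bed point, lengthwise between the jaws (within 0.12 rad), clamped by the moving jaw with more than 8 N, and the tab is out by more than 6 mm (all of step 2 and x of cast_center in the frame of bed between -0.014 and 0.014 m and y of cast_center in the frame of bed between -0.012 and 0.012 m and z of cast_center in the frame of bed between 0.015 and 0.021 m and angle between the y axis of cast_center and the y axis of bed, either way round below 0.12 rad and angle between cast_center's own z axis and vertical below 0.1 rad and linear speed of cast below 0.01 m/s); the robot touches nothing.
It fails at once if the jaw presses the cast with more than 40 N (overtightened or struck: the plaster cracks) (contact force between jaw and cast above 40 N).
It fails at once if a bystander is moved by more than 30 mm (distance of any of bowl, big_cast, spatula, jar, brush from where it was at the start of the episode above 0.03 m).
It also fails if it takes over 72 s, if anything falls off the work surface, if the arm or the gripper's body presses on something with over 40 N, if the wrist force passes 120 N, or if a joint passes its speed limit or range.

### The arm

A 6-joint arm with a two-finger parallel gripper is mounted at the origin on the work surface. World frame = base frame: x ahead of the robot, y to its left, z up, the work surface at z = 0. Lengths are in m, angles in rad, forces in N, time in s.
With the tool pointing down it reaches from about 0.225 to 0.875 m from the base axis. Payload 3.4 kg.
Tool frame: the origin (TCP) lies midway between the tips of the shut fingers; the grasp point (between the pads) lies 19 mm behind it; x points along the fingers, z is the direction in which the jaws open and shut, and the axes are right-handed (so a half turn about x gives the same grasp; the last joint's range is limited). The gripper opens to 85 mm and grips with 20 to 120 N. Pads are 22 mm wide; open, the fingers measure 114 mm over their backs; the gripper's body (76 mm by 85 mm) begins 54 mm behind the grasp point. The pads swing forward as they close: fully open they stand 13 mm farther back than shut.
Start: joints at [0.981, 0.276, 1.505, -0, 1.361, -0.121], TCP at [0.26, 0.513, 0.231] pointing down, gripper open.
Joint ranges: [-2.89, 2.89], [-0.75, 2.08], [0.22, 2.7], [-1.18, 4.32], [0.11, 2.71], [-2.7, 2.7]. Speed limits (rad/s): [2.57, 2.57, 3.14, 3.14, 3.14, 3.14].

### API

Orientations are given as a unit quaternion [w, x, y, z].
In Python, from rig import manip, eyes gives the robot as it stands. The module is installed in compiled form; this text tells all that it offers.
- The arm moves only by the shell command python3 -m crank 'ROWS' [FORCE]. ROWS is JSON, a list of rows, each a list of 7 numbers: the shift along the tool's x, y, z in cm, then the turn, a rotation vector about the tool's x, y, z in degrees, then the finger opening in cm, from 0 to 8.54. A call has 1 to 5 rows; each row is the pose to reach, as a shift and turn from the pose commanded when the call began, along the tool's axes at that moment; what a row does not reach only later rows make up. A row lasts 1/8 s, in which the tool goes at most 62.5 mm and 10.7 degrees, less where a joint would pass 70% of its speed; a pose out of reach is approached as far as the arm can. A call with a gripper value outside its range is refused whole. The fingers move at their own pace and stop on an object; FORCE is the grip in N (left out, the last holds). Time passes only in rows, so rows that repeat a pose let the fingers close. It gives the time, the measured TCP pose, the force and the opening at its end, in the units of the state.
- manip.get_state(): the state, without advancing time (a new reading comes with each control period).
- eyes.get_image(name): name is "scene" or "top" or "wrist"; returns a dict with "color" (400x640x3 uint8, blue, green, red), "z_map" (400x640 float32, m along the optical axis (not along the pixel's ray), 0 where there is no reading), "vertical_fov" (degrees; the focal length in pixels is half the picture's height over the tangent of half this angle, whatever the lens; pixels are square), "cx", "cy" (the principal point, pixels), "eye" and "attitude" of the camera in the world. Camera axes: x right, y up, looking along -z (the intrinsics and any distortion apply to the point x, -y, -z); pixel columns grow to the right and rows downward; lengths in m; the calibration is good to about 2 mm. A picture is of the moment at which its call begins.
- manip.sign_off(): hands the job in, once; it reports no verdict.
The state is a dict: "clock": time; "qpos": joint angles; "qd": joint speeds; "effort": joint torques, N m; "position": TCP position; "ee_rot": TCP orientation; "contact_force": force on the tool from outside, world axes, zero at the start; "moment": the same for the moment, N m; "width": finger opening in m.
Only numpy, scipy, OpenCV 4.12 (cv2) and the standard library are available. Lean on these libraries where they do the work, as an engineer would, in place of code of your own. Each camera call takes 0.05 s, during which the arm holds its last target.

## Working session

There is one attempt and no reset: what is moved stays moved. The work goes in short steps, Python scripts to look and compute and a shell command to move; the robot and the scene stay as the last step left them, time stands still between calls to the robot, and variables do not carry over. Pictures are saved under pics/ and viewed, and the job is handed in when it is done.

```bash
mkdir -p pics; python3 - <<'E'
from rig import manip, eyes
import cv2
print(manip.get_state())
for n in ["scene","top","wrist"]:
    im=eyes.get_image(n); cv2.imwrite(f"pics/{n}0.png",im["color"])
    print(n,{k:v for k,v in im.items() if k not in("color","z_map")})
E
```

```text
{'clock': 0.0, 'qpos': array([ 9.81007609e-01,  2.76595187e-01,  1.50615329e+00, -2.72023892e-05,
        1.36072814e+00, -1.20966278e-01]), 'qd': array([-0.00115793, -0.00026396, -0.00083756, -0.00127253, -0.00084485,
       -0.00103265]), 'effort': array([-1.13481648e-03, -4.16775370e+01, -2.45800227e+01, -6.71721900e-04,
        1.11780781e-02, -8.83907433e-06]), 'position': array([0.25949366, 0.51249927, 0.23043159]), 'ee_rot': array([ 0.60185796, -0.37047824,  0.60306101,  0.36990578]), 'contact_force': array([0.40719613, 0.57048397, 0.96264012]), 'moment': array([-0.00065135, -0.01968823,  0.03849175]), 'width': 0.0855582910933884}
scene {'vertical_fov': 57.9839496497634, 'cx': 317.8717962135696, 'cy': 198.0459288890944, 'eye': array([ 1.03993713, -0.08423979,  0.87456681]), 'attitude': array([0.76223032, 0.23332225, 0.16885169, 0.57970231])}
top {'vertical_fov': 57.136665172743044, 'cx': 321.7046881482739, 'cy': 202.43966199956265, 'eye': array([0.34753268, 0.06239738, 1.13919621]), 'attitude': array([-0.69704306, -0.06462566,  0.06517013,  0.71113103])}
wrist {'vertical_fov': 58.860774650410185, 'cx': 323.583496228335, 'cy': 201.09127174963882, 'eye': array([0.18596274, 0.55022494, 0.37323467]), 'attitude': array([ 0.84034415, -0.13907505, -0.08451055,  0.5170472 ])}
```

View pics/top0.png

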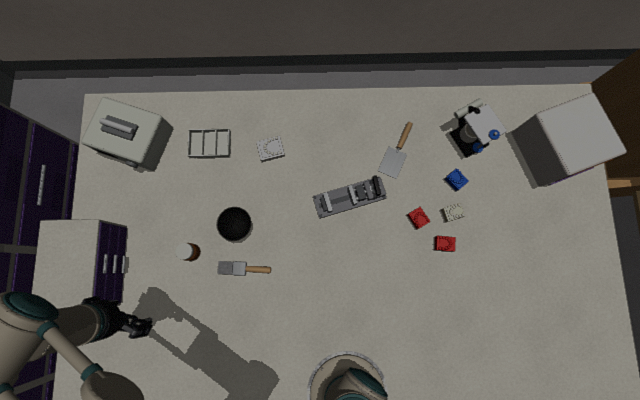

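View pics/scene0.png

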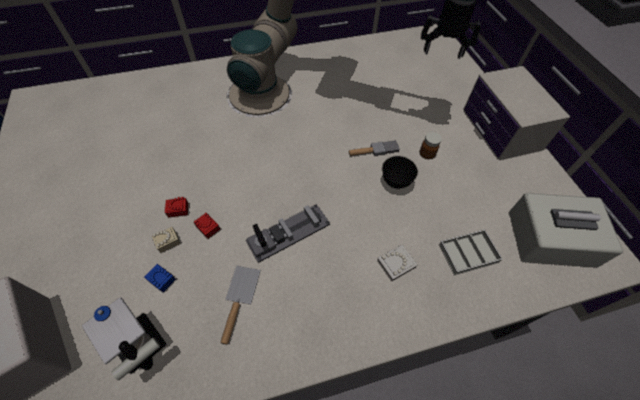

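View pics/wrist0.png

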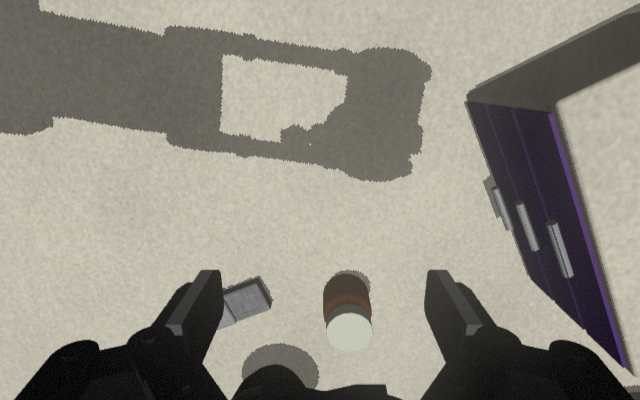

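Top view candidates: cream small cast (454,212), blue (457,180), red (419,217) and (446,243), large white cast (271,149). By the description I choose the cream one at (454,212). The vice is at (350,197), with its handle at about (377,186). Next are close crops.

```bash
cat > h.py <<'E'
import numpy as np, cv2
from rig import manip, eyes
from scipy.spatial.transform import Rotation as R
def rot(q): return R.from_quat([q[1],q[2],q[3],q[0]]).as_matrix()
def cloud(im):
    z=im["z_map"]; h,w=z.shape; f=h/2/np.tan(np.radians(im["vertical_fov"]/2))
    u,v=np.meshgrid(np.arange(w),np.arange(h))
    p=np.stack([(u-im["cx"])/f*z,-(v-im["cy"])/f*z,-z],-1)
    return p@rot(im["attitude"]).T+im["eye"]
def proj(im,P):
    f=im["z_map"].shape[0]/2/np.tan(np.radians(im["vertical_fov"]/2))
    c=(np.asarray(P)-im["eye"])@rot(im["attitude"])
    return np.stack([im["cx"]+f*c[...,0]/-c[...,2], im["cy"]-f*c[...,1]/-c[...,2]],-1)
def crop(im,u0,u1,v0,v1,s,name):
    cv2.imwrite(name,cv2.resize(im["color"][v0:v1,u0:u1],None,fx=s,fy=s,interpolation=cv2.INTER_CUBIC))
E
python3 - <<'E'
from h import *
im=eyes.get_image("top"); P=cloud(im)
crop(im,300,480,150,260,4.4,"pics/c1.png")
for n,(u,v) in dict(cast=(454,212),table=(300,300),table2=(500,300),table3=(150,120),handle=(377,186),bed=(352,196),end=(325,205)).items(): print(n,P[v,u].round(4))
sc=eyes.get_image("scene"); S=cloud(sc); crop(sc,130,350,190,300,3.6,"pics/c2.png")
for n,(u,v) in dict(cast=(164,239),table=(300,300),table2=(100,150)).items(): print(n,S[v,u].round(4))
E
```

```text
cast [ 0.5156 -0.3434  0.0319]
table [ 0.2621  0.1308 -0.0038]
table2 [ 0.2506 -0.4693  0.0021]
table3 [0.8056 0.5733 0.0941]
handle [ 0.5915 -0.1055  0.0762]
bed [ 0.5691 -0.033   0.0445]
end [0.5466 0.0495 0.0241]
cast [ 0.5258 -0.3406  0.0343]
table [ 0.7618 -0.0396 -0.003 ]
table2 [ 1.317e-01 -5.300e-01  4.000e-04]
```

View pics/c1.png

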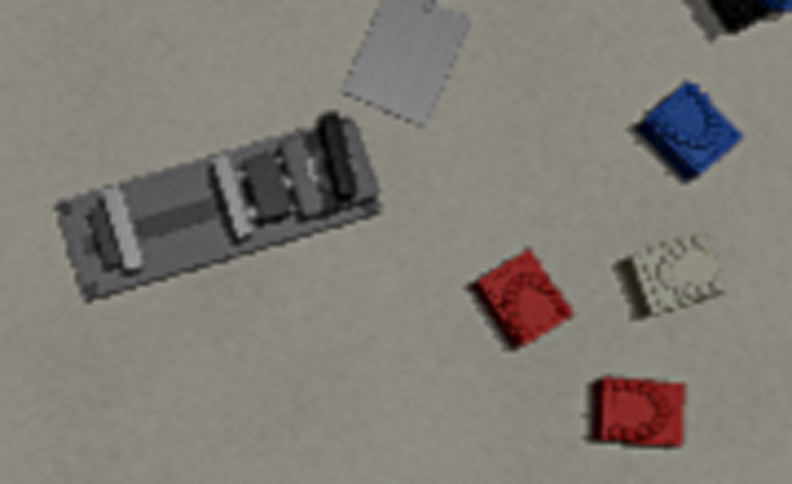

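View pics/c2.png

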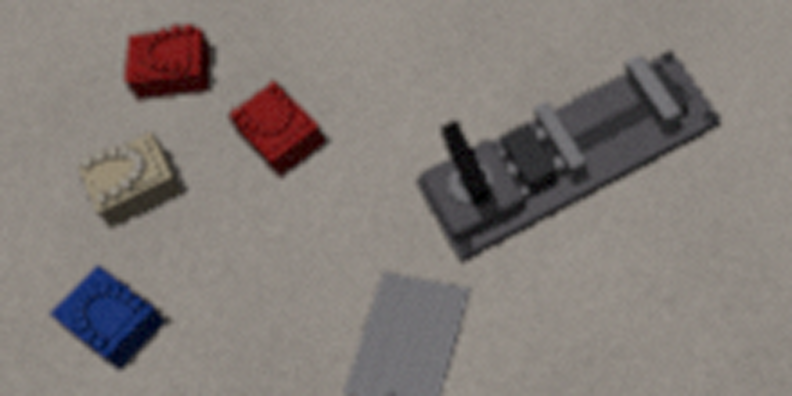

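```bash
python3 - <<'E'
from h import *
def rect(P,m):
    q=P[m][:,:2].astype(np.float32); (c,s,a)=cv2.minAreaRect(q*1000); return np.round(c,1),np.round(s,1),round(a,1),m.sum()
for n,box in dict(top=(425,480,195,228),scene=(140,190,220,258)).items():
    im=eyes.get_image(n);P=cloud(im); u0,u1,v0,v1=box
    m=np.zeros(P.shape[:2],bool); m[v0:v1,u0:u1]=True
    c=im["color"].astype(int); 
    m&=(P[...,2]>0.02)&(abs(P[...,0]-.52)<.06)&(abs(P[...,1]+.343)<.06)&(c[...,2]-c[...,1]<60)&(c[...,0]<c[...,2]+10)
    print(n,"cast",rect(P,m), P[m][:,:].mean(0).round(4))
    b=(abs(P[...,0]-.57)<.12)&(abs(P[...,1]+.02)<.15)
    for lo,hi in((.006,.055),(.036,.055),(.055,.1)):
        m=b&(P[...,2]>lo)&(P[...,2]<hi); print(lo,rect(P,m),P[m].mean(0).round(4))
im=eyes.get_image("top");P=cloud(im)
f=lambda x,y:P[int(150+y/4.4),int(300+x/4.4)].round(3)
print([f(x,y) for x,y in((118,195),(135,262),(225,160),(243,232))])
print("handle",f(328,120),f(345,195))
E
```

```text
top cast (array([ 517.3, -343.2]), array([44.1, 57.3]), 15.6, np.int64(274)) [ 0.5161 -0.341   0.0323]
0.006 (array([567.4, -41.2]), array([223.7, 264.5]), 3.6, np.int64(1559)) [ 0.5701 -0.0213  0.0214]
0.036 (array([577. , -38.5]), array([ 59.8, 181.3]), 15.4, np.int64(301)) [ 0.5733 -0.025   0.0401]
0.055 (array([ 595.3, -103.4]), array([58.8, 14.5]), 12.3, np.int64(117)) [ 0.5944 -0.1027  0.0744]
scene cast (array([ 518.3, -342.4]), array([46. , 55.7]), 15.1, np.int64(367)) [ 0.5212 -0.3412  0.0309]
0.006 (array([575.3, -26. ]), array([ 76. , 221.9]), 15.4, np.int64(1977)) [ 0.5828 -0.0274  0.0215]
0.036 (array([579.6, -39.1]), array([ 60. , 184.1]), 16.1, np.int64(340)) [ 0.5763 -0.0248  0.0394]
0.055 (array([ 596.4, -103.3]), array([61.7, 13.9]), 10.5, np.int64(147)) [ 0.6009 -0.1029  0.0743]
[array([0.577, 0.046, 0.043]), array([0.531, 0.035, 0.04 ]), array([ 0.601, -0.031,  0.043]), array([ 0.552, -0.042,  0.037])]
handle [ 0.619 -0.098  0.077] [ 0.567 -0.107  0.076]
```

```bash
cat >> h.py <<'E'
def go(xyz,yaw_deg):
    """tool pointing down, tool z at yaw; prints shift cm/ rotvec deg in tool axes, both grasp choices"""
    s=manip.get_state(); T=rot(s["ee_rot"]); d=(np.array(xyz)-s["position"])@T*100
    for y in (yaw_deg,yaw_deg+180):
        y=np.radians(y); z=np.array([np.cos(y),np.sin(y),0]); x=np.array([0,0,-1.]); G=np.stack([x,np.cross(z,x),z],1)
        print("shift",d.round(2),"turn",np.degrees(R.from_matrix(T.T@G).as_rotvec()).round(1))
def st():
    s=manip.get_state();T=rot(s["ee_rot"])
    print("t",round(s["clock"],2),"pos",s["position"].round(4),"zyaw",np.degrees(np.arctan2(T[1,2],T[0,2])).round(1),"x",T[:,0].round(3),"q",s["qpos"].round(2),"F",s["contact_force"].round(1),"M",s["moment"].round(2),"w",round(s["width"],4))
E
python3 -c "
from h import *
st(); print(rot(manip.get_state()['ee_rot']).round(2)); go((.518,-.343,.16),15.5)"
```

```text
t 0.4 pos [0.2598 0.5129 0.2312] zyaw 63.1 x [-0. -0. -1.] q [ 0.98  0.28  1.51  0.    1.36 -0.12] F [-0.6 -0.2  0. ] M [-0.02  0.02 -0.  ] w 0.0854
[[-0.   -0.89  0.45]
 [-0.    0.45  0.89]
 [-1.    0.   -0.  ]]
shift [  7.13 -61.71 -64.69] turn [47.6 -0.   0. ]
shift [  7.13 -61.71 -64.69] turn [-132.4   -0.    -0. ]
```

```bash
python3 -m crank '[[0,-61.7,-64.7,47.6,0,0,8.5],[0,-61.7,-64.7,47.6,0,0,8.5],[0,-61.7,-64.7,47.6,0,0,8.5],[0,-61.7,-64.7,47.6,0,0,8.5],[0,-61.7,-64.7,47.6,0,0,8.5]]' 40; python3 -c "
from h import *
st(); go((.518,-.343,.18),15.5)"
```

```text
clock: 1.02
position: [0.3504, 0.212, 0.2316]
ee_rot: [0.701, -0.095, 0.7, 0.095]
contact_force: [1.1, 0.3, 0.1]
width: 0.0845
t 1.02 pos [0.3504 0.212  0.2316] zyaw 15.4 x [ 0.001  0.    -1.   ] q [ 0.37  0.02  1.82 -0.    1.3   0.11] F [1.1 0.3 0.1] M [-0.03  0.01 -0.  ] w 0.0845
shift [  5.17 -57.96   1.41] turn [-0.1  0.1  0. ]
shift [  5.17 -57.96   1.41] turn [ 1.799e+02  0.000e+00 -1.000e-01]
```

```bash
python3 -m crank '[[1,-58,1.4,0,0,0,8.5],[1,-58,1.4,0,0,0,8.5],[1,-58,1.4,0,0,0,8.5],[1,-58,1.4,0,0,0,8.5],[1,-58,1.4,0,0,0,8.5]]'; python3 -c "
from h import *
st(); go((.518,-.343,.18),15.5)"
```

```text
clock: 1.65
position: [0.4414, -0.0872, 0.2262]
ee_rot: [0.701, -0.095, 0.7, 0.095]
contact_force: [0.6, 0.2, -0.5]
width: 0.0851
t 1.65 pos [ 0.4414 -0.0872  0.2262] zyaw 15.5 x [ 0.001  0.    -1.   ] q [-0.35  0.09  1.76  0.    1.29 -0.62] F [ 0.6  0.2 -0.5] M [ 0.03 -0.03 -0.03] w 0.0851
shift [  4.63 -26.69   0.54] turn [0.  0.1 0. ]
shift [  4.63 -26.69   0.54] turn [-1.8e+02 -0.0e+00  1.0e-01]
```

```bash
python3 -m crank '[[4.6,-26.7,0.5,0,0,0,8.5],[4.6,-26.7,0.5,0,0,0,8.5],[4.6,-26.7,0.5,0,0,0,8.5],[4.6,-26.7,0.5,0,0,0,8.5],[4.6,-26.7,0.5,0,0,0,8.5]]'; python3 - <<'E'
from h import *
st(); go((.518,-.343,.18),15.5)
im=eyes.get_image("wrist"); cv2.imwrite("pics/w1.png",im["color"])
P=cloud(im); c=im["color"].astype(int)
m=(P[...,2]>0.02)&(P[...,2]<.05)&(abs(P[...,0]-.52)<.06)&(abs(P[...,1]+.343)<.05)&(c[...,2]-c[...,1]<60)&(c[...,0]<c[...,2]+10)
q=P[m]; print(m.sum(),cv2.minAreaRect(q[:,:2].astype(np.float32)*1000),q[:,2].max())
v,u=np.nonzero(m); print(u.min(),u.max(),v.min(),v.max())
E
```

```text
clock: 2.28
position: [0.5176, -0.3445, 0.1785]
ee_rot: [0.701, -0.095, 0.701, 0.095]
contact_force: [1.0, -0.2, 0.0]
width: 0.0849
t 2.27 pos [ 0.5176 -0.3445  0.1785] zyaw 15.4 x [-0.001 -0.    -1.   ] q [-0.7   0.38  1.49 -0.    1.28 -0.97] F [ 1.  -0.2  0. ] M [-0.01 -0.03  0.02] w 0.0849
shift [-0.15  0.14  0.08] turn [-0.1 -0.  -0. ]
shift [-0.15  0.14  0.08] turn [ 1.799e+02 -0.000e+00  1.000e-01]
3328 ((517.6871337890625, -342.3535461425781), (44.07660675048828, 55.52156448364258), 15.708282470703125) 0.040424000067036
298 350 147 211
```

View pics/w1.png

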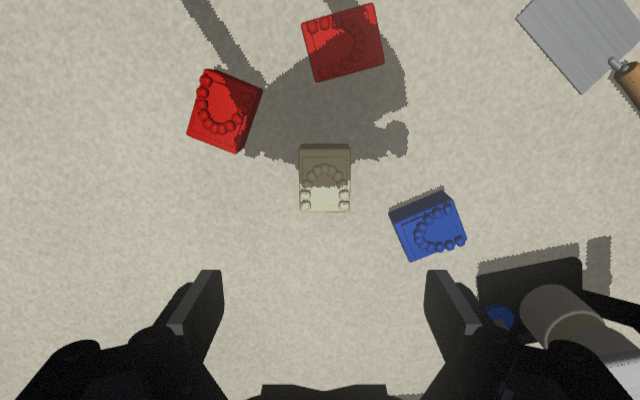

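Cream cast at (325,178), in line with the fingers. Blue's corner at (390,205) is close to the right finger, so I'll go in with a smaller opening.

```bash
python3 -m crank '[[6,0.2,0,0,0,0,6.4],[12,0.2,0,0,0,0,6.4],[15,0.2,0,0,0,0,6.4],[17.4,0.2,0,0,0,0,6.4],[17.4,0.2,0,0,0,0,6.4]]'; python3 -m crank '[[0,0,0,0,0,0,4],[0,0,0,0,0,0,3.5],[0,0,0,0,0,0,3.5],[0,0,0,0,0,0,3.5],[0,0,0,0,0,0,3.5]]' 50;  python3 - <<'E'
from h import *
st()
im=eyes.get_image("wrist"); cv2.imwrite("pics/w2.png",im["color"])
E
```

```text
clock: 2.95
position: [0.5154, -0.3365, 0.0046]
ee_rot: [0.699, -0.095, 0.702, 0.097]
contact_force: [0.2, -0.2, 0.0]
width: 0.0643
clock: 3.58
position: [0.5178, -0.3395, 0.0077]
ee_rot: [0.701, -0.096, 0.7, 0.095]
contact_force: [0.4, 1.0, 5.8]
width: 0.0431
t 3.58 pos [ 0.5178 -0.3395  0.0077] zyaw 15.5 x [ 0.003 -0.001 -1.   ] q [-0.69  0.53  1.7   0.    0.9  -0.96] F [0.4 1.  5.8] M [0.22 0.06 0.07] w 0.0431
```

View pics/w2.png

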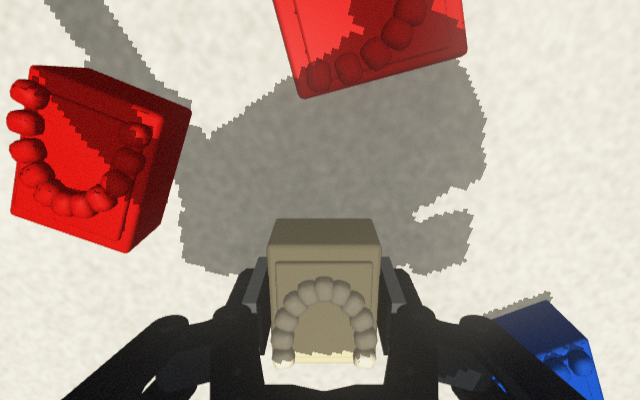

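Cast is held (43 mm, cast at (323,300)). Lifting.

```bash
python3 -m crank '[[-2,0,0,0,0,0,3.5],[-6,0,0,0,0,0,3.5],[-11,0,0,0,0,0,3.5],[-11,0,0,0,0,0,3.5],[-11,0,0,0,0,0,3.5]]'; python3 - <<'E'
from h import *
st()
im=eyes.get_image("wrist"); cv2.imwrite("pics/w3.png",im["color"])
P=cloud(im); s=manip.get_state(); T=rot(s["ee_rot"])
L=(P-s["position"])@T  # tool frame
m=np.zeros(P.shape[:2],bool); m[215:375,264:385]=True
c=im["color"].astype(int)
m&=(L[...,0]>-.05)&(L[...,0]<.012)&(abs(L[...,2])<.0225)&(c.sum(-1)>150)
q=L[m]; print(m.sum(),"tool x",np.percentile(q[:,0],[1,50,99]).round(4),"y",np.percentile(q[:,1],[1,99]).round(4),"z",np.percentile(q[:,2],[1,99]).round(4))
# block top: fit plane tilt
r=L[246:262,275:375].reshape(-1,3); print("block back strip",r[::200].round(4))
E
```

```text
clock: 4.25
position: [0.5162, -0.3387, 0.1156]
ee_rot: [0.7, -0.095, 0.701, 0.096]
contact_force: [-0.4, 1.2, -2.0]
width: 0.0427
t 4.25 pos [ 0.5162 -0.3387  0.1156] zyaw 15.5 x [-0.001  0.001 -1.   ] q [-0.69  0.42  1.58  0.    1.14 -0.96] F [-0.4  1.2 -2. ] M [ 0.05 -0.02  0.05] w 0.0427
15800 tool x [-0.0321 -0.0259  0.0022] y [-0.0298  0.0243] z [-0.0208  0.0214]
block back strip [[-0.0223  0.0233 -0.018 ]
 [-0.0226  0.0226 -0.018 ]
 [-0.023   0.0219 -0.018 ]
 [-0.0229  0.0211 -0.0181]
 [-0.0222  0.0199 -0.0182]
 [-0.0227  0.0193 -0.0182]
 [-0.0228  0.0184 -0.0182]
 [-0.0234  0.0179 -0.0181]]
```

View pics/w3.png

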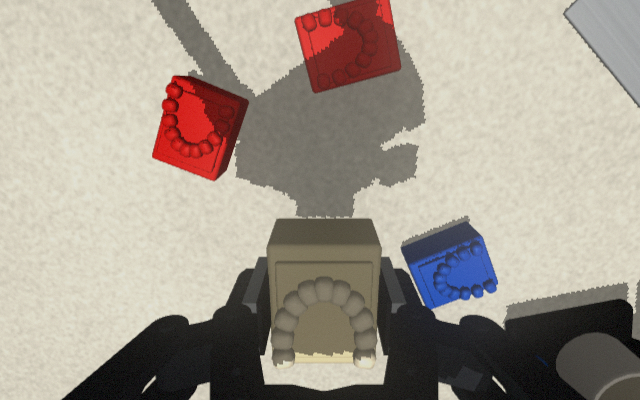

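```bash
python3 -c "
from h import *
go((.5664,.0077,.16),15.5)"
```

```text
shift [-4.48 31.99 14.14] turn [ 0.  -0.1 -0.1]
shift [-4.48 31.99 14.14] turn [-1.8e+02  2.0e-01 -1.0e-01]
```

```bash
python3 -m crank '[[-4.5,6,3,0,0,0,3.5],[-4.5,12,6,0,0,0,3.5],[-4.5,17.5,8.5,0,0,0,3.5],[-4.5,23,11,0,0,0,3.5],[-4.5,28,13,0,0,0,3.5]]'; python3 -m crank '[[0,2,0.6,0,0,0,3.5],[0,4,1.1,0,0,0,3.5],[0,4,1.1,0,0,0,3.5],[0,4,1.1,0,0,0,3.5]]';  python3 - <<'E'
from h import *
st(); go((.5664,.0077,.16),15.5)
a=np.radians(15.5); X=np.array([np.cos(a),np.sin(a)]); Y=np.array([-X[1],X[0]]); B=np.array([.5668,.0048])
for n in("top","scene","wrist"):
    im=eyes.get_image(n); cv2.imwrite(f"pics/{n}4.png",im["color"]); P=cloud(im)
    d=P[...,:2]-B; x=d@X;y=d@Y; z=P[...,2]
    b=(abs(x)<.05)&(y>-.16)&(y<.1)
    m=b&(z>.037)&(z<.048)&(y>.02); print(n,"fix jaw x,y",m.sum(), m.sum()>5 and (np.percentile(x[m],[2,98]).round(4),np.percentile(y[m],[2,10,50,90,98]).round(4),np.median(z[m])))
    m=b&(z>.037)&(z<.048)&(y<-.02)&(y>-.06); print(n,"mov jaw x,y",m.sum(), m.sum()>5 and (np.percentile(x[m],[2,98]).round(4),np.percentile(y[m],[2,10,50,90,98]).round(4),np.median(z[m])))
    m=b&(z>.007)&(z<.017); print("bed z",m.sum(),m.sum()>5 and np.median(z[m]))
E
```

```text
clock: 4.92
position: [0.5653, -0.0398, 0.159]
ee_rot: [0.7, -0.095, 0.702, 0.096]
contact_force: [1.1, 0.1, -1.6]
width: 0.0429
clock: 5.42
position: [0.566, -0.0017, 0.1606]
ee_rot: [0.7, -0.095, 0.701, 0.095]
contact_force: [-1.3, -0.5, -1.4]
width: 0.0436
t 5.42 pos [ 0.566  -0.0017  0.1606] zyaw 15.5 x [-0.    -0.001 -1.   ] q [-0.13  0.31  1.64 -0.    1.19 -0.4 ] F [-1.3 -0.5 -1.4] M [ 0.04  0.03 -0.03] w 0.0436
shift [0.06 0.89 0.29] turn [-0. -0.  0.]
shift [0.06 0.89 0.29] turn [1.8e+02 1.0e-01 1.0e-01]
top fix jaw x,y 30 (array([-0.031 , -0.0009]), array([0.0327, 0.0333, 0.0365, 0.0409, 0.0425]), np.float64(0.04081084857442707))
top mov jaw x,y 13 (array([-0.0227, -0.004 ]), array([-0.0591, -0.0589, -0.0569, -0.0472, -0.0444]), np.float64(0.039746562963162146))
bed z 427 0.011219895962926829
scene fix jaw x,y 102 (array([-0.0285,  0.0286]), array([0.0326, 0.0336, 0.0392, 0.045 , 0.0463]), np.float64(0.04029135685749402))
scene mov jaw x,y 113 (array([-0.0285,  0.029 ]), array([-0.0588, -0.0567, -0.0412, -0.0355, -0.0347]), np.float64(0.04020051764689747))
bed z 1007 0.010410394140106471
wrist fix jaw x,y 1573 (array([-0.0289,  0.0279]), array([0.0338, 0.0351, 0.0405, 0.0462, 0.0471]), np.float64(0.042103246236959935))
wrist mov jaw x,y 0 False
bed z 9587 0.012323278024821527
```

View pics/wrist4.png

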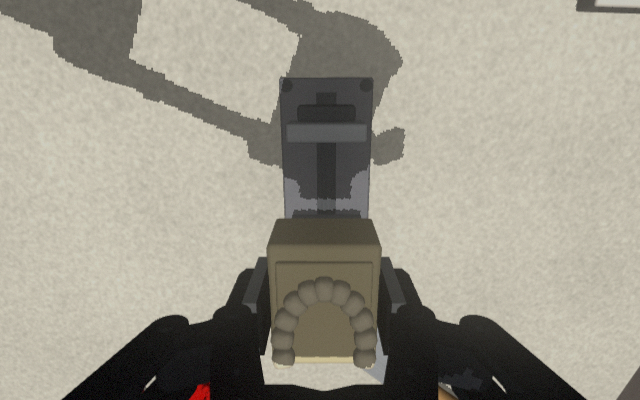

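```bash
python3 -m crank '[[4,0.9,0.2,0,0,0,3.5],[8,0.9,0.2,0,0,0,3.5],[10,0.9,0.2,0,0,0,3.5],[10,0.9,0.2,0,0,0,3.5],[10,0.9,0.2,0,0,0,3.5]]'; python3 - <<'E'
from h import *
st(); go((.566,.0077,.020),15.5)
im=eyes.get_image("scene"); crop(im,220,350,180,270,6,"pics/s5.png")
im=eyes.get_image("wrist"); cv2.imwrite("pics/w5.png",im["color"])
E
```

```text
clock: 6.2
position: [0.5665, 0.0082, 0.0618]
ee_rot: [0.701, -0.095, 0.7, 0.095]
contact_force: [0.7, 0.4, -1.7]
width: 0.0428
t 6.2 pos [0.5665 0.0082 0.0618] zyaw 15.5 x [ 0.002 -0.    -1.   ] q [-0.11  0.41  1.77  0.    0.97 -0.38] F [ 0.7  0.4 -1.7] M [ 0.02  0.01 -0.  ] w 0.0428
shift [ 4.18 -0.03 -0.07] turn [-0.   0.1  0. ]
shift [ 4.18 -0.03 -0.07] turn [ 1.8e+02  1.0e-01 -2.0e-01]
```

View pics/s5.png

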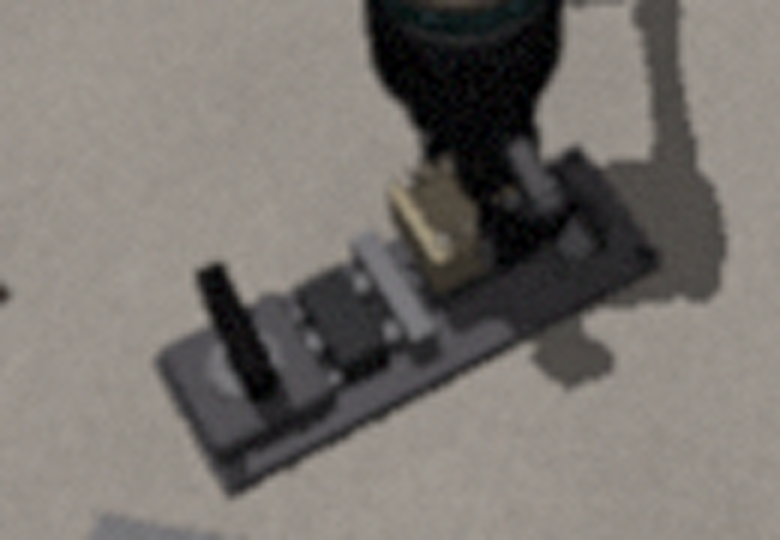

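View pics/w5.png

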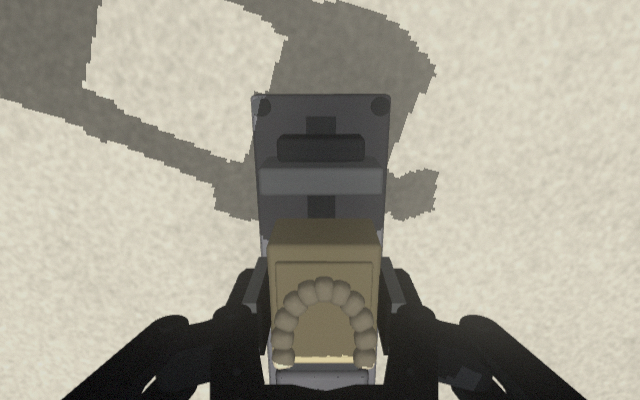

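Cast sits over the gap: fixed jaw at (320,180) above it, moving jaw at (320,378) below. Lower it slowly.

```bash
python3 -m crank '[[1.5,0,0,0,0,0,3.5],[2.8,0,0,0,0,0,3.5],[3.6,0,0,0,0,0,3.5],[4.0,0,0,0,0,0,3.5],[4.0,0,0,0,0,0,3.5]]'; python3 - <<'E'
from h import *
st(); go((.566,.0077,.020),15.5)
im=eyes.get_image("wrist"); cv2.imwrite("pics/w6.png",im["color"])
E
```

```text
clock: 6.92
position: [0.5656, 0.0089, 0.0206]
ee_rot: [0.701, -0.096, 0.701, 0.096]
contact_force: [-0.5, -0.4, -1.1]
width: 0.043
t 6.92 pos [0.5656 0.0089 0.0206] zyaw 15.5 x [-0.  0. -1.] q [-0.11  0.46  1.81  0.    0.87 -0.38] F [-0.5 -0.4 -1.1] M [ 0.03 -0.01 -0.02] w 0.043
shift [ 0.06 -0.12  0.01] turn [ 0. -0. -0.]
shift [ 0.06 -0.12  0.01] turn [-180.    0.   -0.]
```

View pics/w6.png

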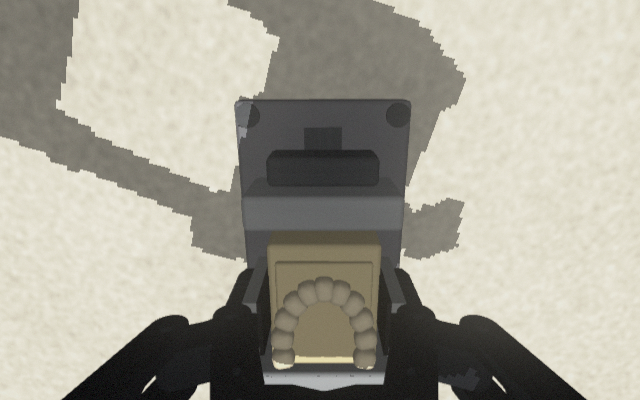

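```bash
python3 -m crank '[[0.07,0,0,0,0,0,3.5],[0.13,0,0,0,0,0,3.5],[0.13,0,0,0,0,0,3.5]]'; python3 -c "
from h import *
st()"
```

```text
clock: 7.35
position: [0.5657, 0.0088, 0.0198]
ee_rot: [0.701, -0.096, 0.7, 0.096]
contact_force: [0.5, -0.1, -0.8]
width: 0.0432
t 7.35 pos [0.5657 0.0088 0.0198] zyaw 15.5 x [ 0.001  0.    -1.   ] q [-0.11  0.46  1.81  0.    0.87 -0.38] F [ 0.5 -0.1 -0.8] M [ 0.02 -0.02 -0.02] w 0.0432
```

Nearly touching; a little lower, then release.

```bash
python3 -m crank '[[0.08,0,0,0,0,0,3.5],[0.08,0,0,0,0,0,3.5]]'; python3 -m crank '[[0,0,0,0,0,0,4.6],[0,0,0,0,0,0,5.2],[0,0,0,0,0,0,5.6],[0,0,0,0,0,0,5.6]]';python3 - <<'E'
from h import *
st()
im=eyes.get_image("wrist"); cv2.imwrite("pics/w7.png",im["color"])
E
```

```text
clock: 7.6
position: [0.5657, 0.0088, 0.0197]
ee_rot: [0.701, -0.096, 0.7, 0.096]
contact_force: [-2.3, 0.2, 5.4]
width: 0.0433
clock: 8.1
position: [0.5655, 0.0088, 0.0187]
ee_rot: [0.701, -0.096, 0.701, 0.096]
contact_force: [-0.0, 0.3, 0.1]
width: 0.0558
t 8.1 pos [0.5655 0.0088 0.0187] zyaw 15.5 x [-0.  0. -1.] q [-0.11  0.46  1.81  0.    0.87 -0.38] F [-0.   0.3  0.1] M [-0.03  0.02  0.03] w 0.0558
```

View pics/w7.png

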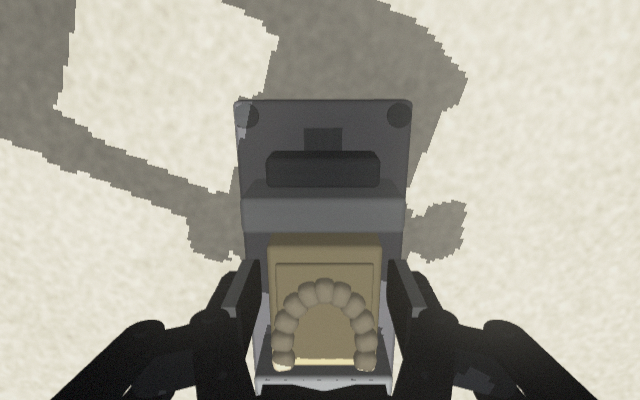

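```bash
python3 -m crank '[[-3,0,0,0,0,0,6.2],[-7,0,0,0,0,0,7.5],[-12,0,0,0,0,0,8.5],[-16,0,0,0,0,0,8.5],[-16,0,0,0,0,0,8.5]]'; python3 - <<'E'
from h import *
st(); go((.5967,-.1031,.17),101)
im=eyes.get_image("wrist"); cv2.imwrite("pics/w8.png",im["color"])
E
```

```text
clock: 8.78
position: [0.5679, 0.0086, 0.1826]
ee_rot: [0.703, -0.096, 0.698, 0.095]
contact_force: [0.2, 1.0, -0.2]
width: 0.085
t 8.78 pos [0.5679 0.0086 0.1826] zyaw 15.5 x [ 0.008 -0.001 -1.   ] q [-0.11  0.29  1.61  0.    1.23 -0.38] F [ 0.2  1.  -0.2] M [0.   0.02 0.04] w 0.085
shift [  1.29 -11.53  -0.23] turn [-85.5   0.2   0.5]
shift [  1.29 -11.53  -0.23] turn [94.5  0.5 -0.2]
```

View pics/w8.png

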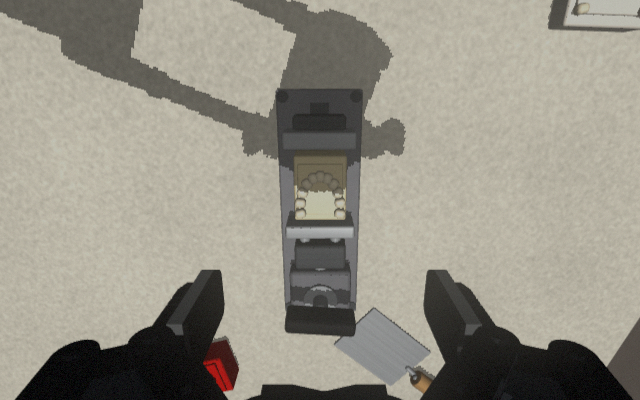

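```bash
python3 - <<'E'
from h import *
a=np.radians(15.5); X=np.array([np.cos(a),np.sin(a)]); Y=np.array([-X[1],X[0]]); B=np.array([.5668,.0048])
im=eyes.get_image("wrist"); P=cloud(im); c=im["color"].astype(int)
d=P[...,:2]-B; x=d@X;y=d@Y; z=P[...,2]
for n,m in dict(fix=(abs(x)<.05)&(y>.031)&(y<.06)&(z>.038)&(z<.046),mov=(abs(x)<.05)&(y<-.03)&(y>-.06)&(z>.038)&(z<.046),cast=(abs(x)<.03)&(abs(y)<.033)&(z>.037)&(z<.056),handle=(abs(x)<.05)&(y<-.08)&(y>-.14)&(z>.06)&(z<.09)).items():
    q=np.stack([x[m],y[m]],1).astype(np.float32)*1000
    print(n,m.sum(),[np.round(k,1) for k in cv2.minAreaRect(q)],np.median(z[m]).round(4),np.percentile(y[m],[2,98]).round(4))
E
python3 -m crank '[[1.3,-3,-0.2,-10.7,0,0,8.5],[1.3,-6,-0.2,-21.4,0,0,8.5],[1.3,-9,-0.2,-32,0,0,8.5],[1.3,-11.5,-0.2,-42.5,0,0,8.5],[1.3,-11.5,-0.2,-53,0,0,8.5]]'
python3 -m crank '[[0,0,0,-10.7,0,0,8.5],[0,0,0,-21.4,0,0,8.5],[0,0,0,-32.5,0,0,8.5],[0,0,0,-32.5,0,0,8.5],[0,0,0,-32.5,0,0,8.5]]'
python3 - <<'E'
from h import *
st(); go((.5967,-.1031,.047),101)
im=eyes.get_image("wrist"); cv2.imwrite("pics/w9.png",im["color"])
P=cloud(im); a=np.radians(15.5); X=np.array([np.cos(a),np.sin(a)]); Y=np.array([-X[1],X[0]]); B=np.array([.5668,.0048])
for n in("wrist","top","scene"):
    P=cloud(eyes.get_image(n)); m=(abs(P[...,0]-.597)<.045)&(abs(P[...,1]+.103)<.045)&(P[...,2]>.066)&(P[...,2]<.083)
    if m.sum()>9: print(n,m.sum(),cv2.minAreaRect(P[m][:,:2].astype(np.float32)*1000),np.median(P[m][:,2]))
E
```

```text
fix 1350 [array([-0.5, 40.1]), array([14.3, 60.1]), np.float64(89.8)] 0.0421 [0.0332 0.0468]
mov 1281 [array([  0. , -46.5]), array([59.3, 27. ]), np.float64(0.1)] 0.042 [-0.0594 -0.0334]
cast 3428 [array([ 0.2, -0.7]), array([45.2, 66.4]), np.float64(2.3)] 0.045 [-0.0258  0.0278]
handle 1807 [array([   0.2, -110.9]), array([14.9, 60. ]), np.float64(85.1)] 0.0767 [-0.1174 -0.1028]
clock: 9.5
position: [0.5937, -0.1042, 0.1632]
ee_rot: [0.583, -0.398, 0.585, 0.4]
contact_force: [0.2, 0.1, 0.5]
width: 0.0847
clock: 10.12
position: [0.5938, -0.1024, 0.1646]
ee_rot: [0.45, -0.544, 0.451, 0.546]
contact_force: [-1.2, 0.1, -0.3]
width: 0.085
t 10.12 pos [ 0.5938 -0.1024  0.1646] zyaw 100.9 x [-0.002  0.001 -1.   ] q [-0.29  0.36  1.55  0.    1.23 -2.05] F [-1.2  0.1 -0.3] M [-0.03 -0.01 -0.03] w 0.085
shift [11.76 -0.29 -0.14] turn [-0.1  0.1 -0.1]
shift [11.76 -0.29 -0.14] turn [ 1.799e+02 -2.000e-01 -1.000e-01]
wrist 1679 ((596.3429565429688, -102.74168395996094), (59.5500602722168, 13.932072639465332), 11.219446182250977) 0.07795085558266049
scene 134 ((597.2161865234375, -103.04795837402344), (59.83287811279297, 13.910985946655273), 10.656495094299316) 0.07566794299686902
```

View pics/w9.png

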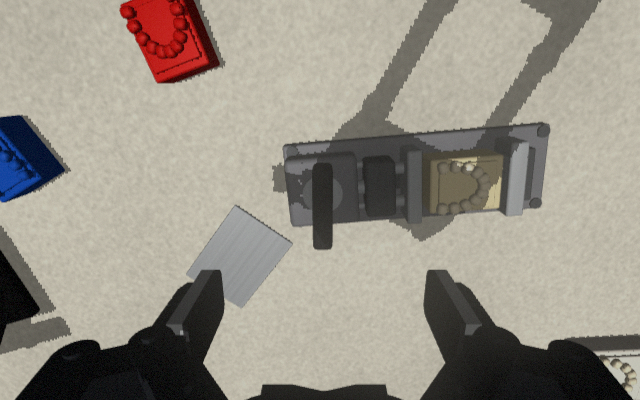

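Handle at (322,205), long side square to the fingers; cast at (465,183) stands between the jaws. Descend onto the bar and grip.

```bash
python3 -m crank '[[4,-0.25,-0.1,0,0,0,8.5],[8,-0.25,-0.1,0,0,0,8.5],[11,-0.25,-0.1,0,0,0,6],[11.7,-0.25,-0.1,0,0,0,4],[11.7,-0.25,-0.1,0,0,0,3]]'; python3 -c "
from h import *
st(); go((.5963,-.1027,.047),101.2)"
```

```text
clock: 10.95
position: [0.5974, -0.1031, 0.0491]
ee_rot: [-0.45, 0.546, -0.45, -0.546]
contact_force: [0.6, 0.8, 1.0]
width: 0.0318
t 10.95 pos [ 0.5974 -0.1031  0.0491] zyaw 101.0 x [ 0. -0. -1.] q [-0.29  0.47  1.69  0.    0.98 -2.05] F [0.6 0.8 1. ] M [ 0.02  0.01 -0.07] w 0.0318
shift [0.21 0.1  0.06] turn [-0.2 -0.   0. ]
shift [0.21 0.1  0.06] turn [179.8   0.    0. ]
```

```bash
python3 -m crank '[[0.2,0.1,0,0,0,0,1],[0.2,0.1,0,0,0,0,1],[0.2,0.1,0,0,0,0,1]]' 100; python3 -c "
from h import *
st()"
```

```text
clock: 11.32
position: [0.5975, -0.1026, 0.0489]
ee_rot: [-0.451, 0.547, -0.449, -0.545]
contact_force: [0.3, 4.2, 6.7]
width: 0.0122
t 11.32 pos [ 0.5975 -0.1026  0.0489] zyaw 101.0 x [ 0.004  0.001 -1.   ] q [-0.29  0.47  1.69  0.    0.98 -2.05] F [0.3 4.2 6.7] M [ 0.52  0.03 -0.03] w 0.0122
```

```bash
python3 -m crank '[[0,0,0,8,0,0,1],[0,0,0,16,0,0,1],[0,0,0,24,0,0,1],[0,0,0,32,0,0,1],[0,0,0,40,0,0,1]]'; python3 - <<'E'
from h import *
st()
im=eyes.get_image("scene"); crop(im,220,350,180,270,6,"pics/s10.png")
E
```

```text
clock: 11.95
position: [0.5974, -0.1033, 0.0489]
ee_rot: [0.611, -0.359, 0.609, 0.357]
contact_force: [0.0, 2.0, 6.2]
width: 0.0124
t 11.95 pos [ 0.5974 -0.1033  0.0489] zyaw 60.8 x [ 0.004 -0.001 -1.   ] q [-0.29  0.47  1.69  0.    0.98 -1.35] F [0.  2.  6.2] M [0.29 0.12 0.25] w 0.0124
```

View pics/s10.png

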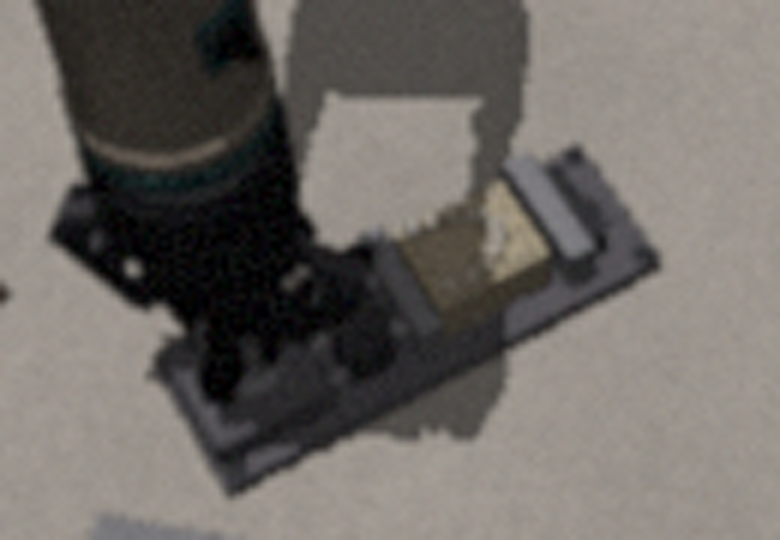

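Handle follows (moment 0.25 N·m, free-running); the gap at (415,290) is narrowing.

```bash
python3 -m crank '[[0,0,0,8,0,0,1],[0,0,0,16,0,0,1],[0,0,0,24,0,0,1],[0,0,0,32,0,0,1],[0,0,0,40,0,0,1]]'; python3 -c "
from h import *
st()"; python3 -m crank '[[0,0,0,8,0,0,1],[0,0,0,16,0,0,1],[0,0,0,24,0,0,1],[0,0,0,30,0,0,1],[0,0,0,30,0,0,1]]'; python3 - <<'E'
from h import *
st()
im=eyes.get_image("scene"); crop(im,220,350,180,270,6,"pics/s11.png")
im=eyes.get_image("wrist"); cv2.imwrite("pics/w11.png",im["color"])
E
```

```text
clock: 12.62
position: [0.5969, -0.1037, 0.0489]
ee_rot: [0.696, -0.129, 0.695, 0.127]
contact_force: [-0.9, 1.1, 6.2]
width: 0.0126
t 12.62 pos [ 0.5969 -0.1037  0.0489] zyaw 20.8 x [ 0.003 -0.002 -1.   ] q [-0.29  0.47  1.69 -0.    0.98 -0.65] F [-0.9  1.1  6.2] M [0.11 0.39 0.24] w 0.0126
clock: 13.25
position: [0.5964, -0.1037, 0.0489]
ee_rot: [0.706, 0.055, 0.704, -0.056]
contact_force: [-2.3, 0.2, 7.7]
width: 0.0121
t 13.25 pos [ 0.5964 -0.1037  0.0489] zyaw -9.0 x [ 0.002 -0.001 -1.   ] q [-0.29  0.47  1.69 -0.    0.98 -0.13] F [-2.3  0.2  7.7] M [ 0.01  0.5  -0.23] w 0.0121
```

View pics/s11.png

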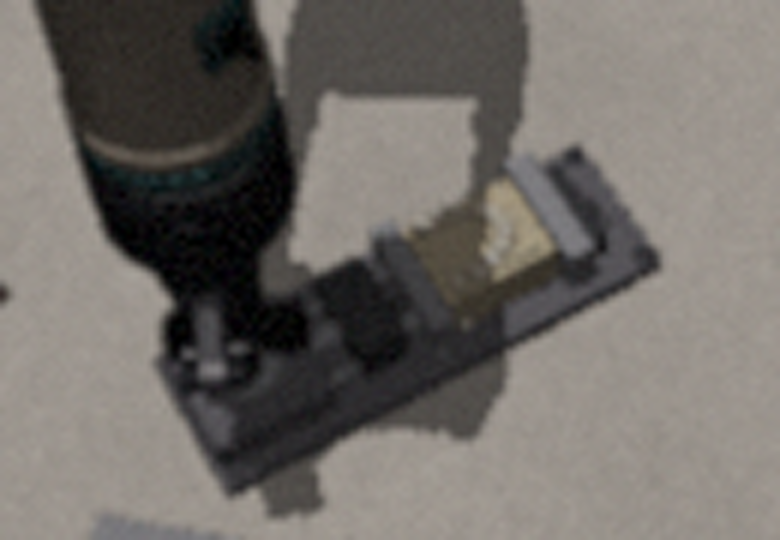

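View pics/w11.png

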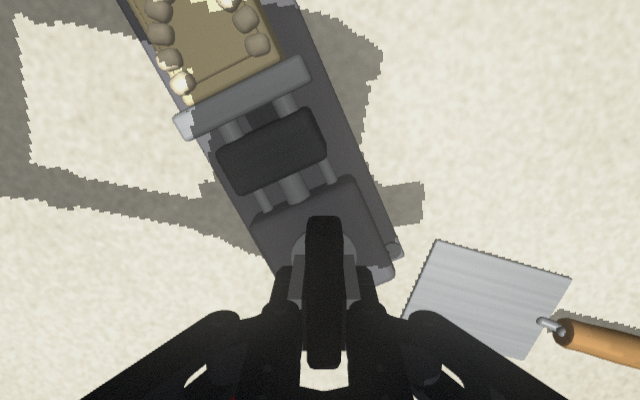

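Carriage at (270,150), tab not out; the jaw at (245,95) is nearly on the cast. Smaller steps from here.

```bash
python3 -m crank '[[0,0,0,5,0,0,1],[0,0,0,10,0,0,1],[0,0,0,15,0,0,1],[0,0,0,20,0,0,1]]'; python3 - <<'E'
from h import *
st()
im=eyes.get_image("wrist"); cv2.imwrite("pics/w12.png",im["color"])
E
```

```text
clock: 13.85
position: [0.5961, -0.1036, 0.0489]
ee_rot: [0.685, 0.177, 0.684, -0.178]
contact_force: [-2.3, 1.0, 8.6]
width: 0.0122
t 13.85 pos [ 0.5961 -0.1036  0.0489] zyaw -29.0 x [ 0.001 -0.001 -1.   ] q [-0.29  0.47  1.69 -0.    0.98  0.22] F [-2.3  1.   8.6] M [0.13 0.62 0.3 ] w 0.0122
```

View pics/w12.png

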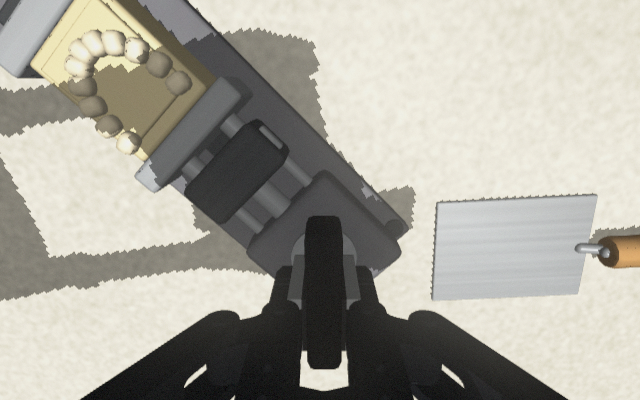

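Tab flush at (272,137); jaw at the cast. Step 10–15°.

```bash
python3 -m crank '[[0,0,0,5,0,0,1],[0,0,0,10,0,0,1],[0,0,0,14,0,0,1]]'; python3 - <<'E'
from h import *
st()
im=eyes.get_image("wrist"); crop(im,100,420,40,280,2.5,"pics/w13.png")
E
```

```text
clock: 14.28
position: [0.5959, -0.1035, 0.0489]
ee_rot: [0.658, 0.259, 0.658, -0.259]
contact_force: [-3.4, 1.6, 7.6]
width: 0.0121
t 14.28 pos [ 0.5959 -0.1035  0.0489] zyaw -43.0 x [ 0.001 -0.001 -1.   ] q [-0.29  0.47  1.69 -0.    0.98  0.46] F [-3.4  1.6  7.6] M [0.18 0.61 0.28] w 0.0121
```

View pics/w13.png

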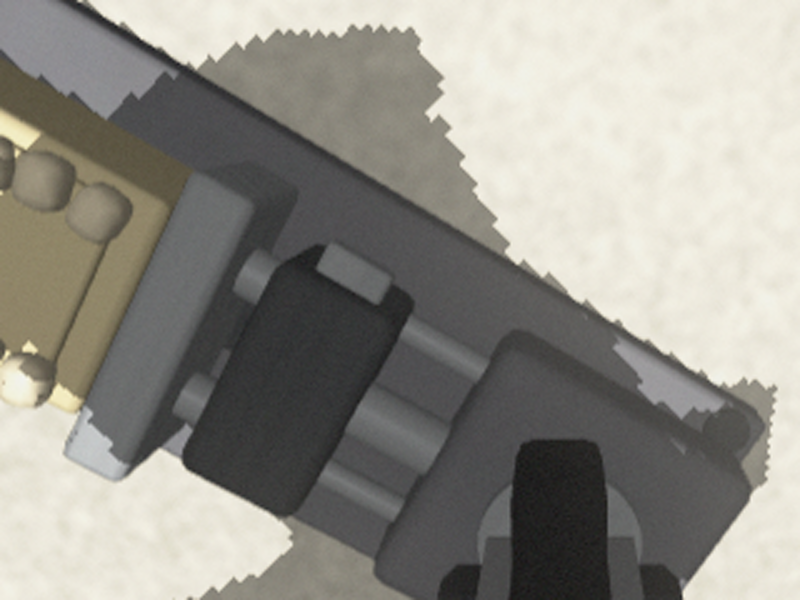

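Tab at (355,270) seems just starting out.

```bash
python3 -m crank '[[0,0,0,5,0,0,1],[0,0,0,10,0,0,1],[0,0,0,10,0,0,1]]'; python3 - <<'E'
from h import *
st()
im=eyes.get_image("wrist"); crop(im,60,380,40,280,2.5,"pics/w14.png"); P=cloud(im)
a=np.radians(15.5); X=np.array([np.cos(a),np.sin(a)]); Y=np.array([-X[1],X[0]]); B=np.array([.5668,.0048])
d=P[...,:2]-B; x=d@X;y=d@Y;z=P[...,2]
for lo,hi in((.018,.028),(.028,.0365),(.0365,.045)):
    m=(x>.015)&(x<.05)&(y<-.046)&(y>-.075)&(z>lo)&(z<hi); print(lo,m.sum(),m.sum()>5 and (x[m].max().round(4),np.percentile(x[m],98).round(4)))
E
```

```text
clock: 14.7
position: [0.5957, -0.1034, 0.0489]
ee_rot: [0.633, 0.315, 0.633, -0.316]
contact_force: [-2.1, 1.4, 8.5]
width: 0.0123
t 14.7 pos [ 0.5957 -0.1034  0.0489] zyaw -53.0 x [ 0.    -0.001 -1.   ] q [-0.29  0.47  1.69 -0.    0.98  0.64] F [-2.1  1.4  8.5] M [ 0.12  0.63 -0.12] w 0.0123
0.018 375 (np.float64(0.0229), np.float64(0.0227))
0.028 756 (np.float64(0.0314), np.float64(0.0312))
0.0365 702 (np.float64(0.0232), np.float64(0.0225))
```

View pics/w14.png

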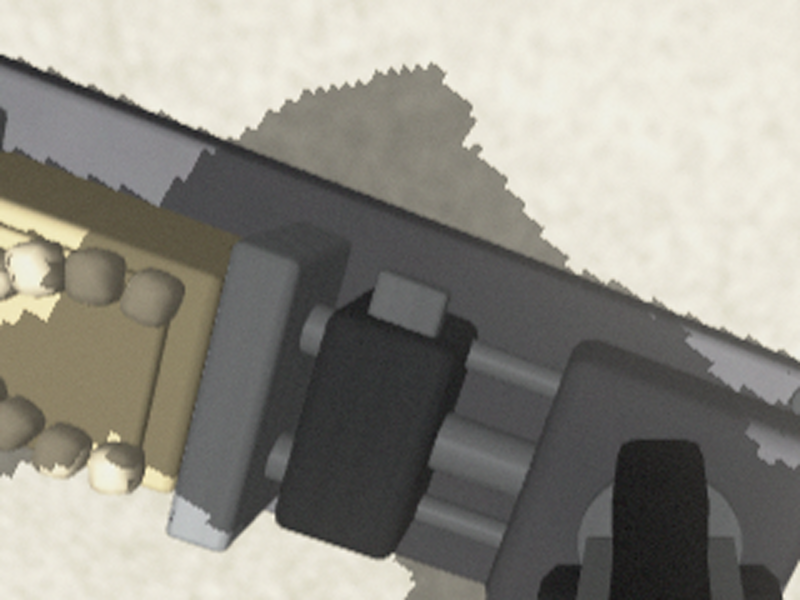

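Tab at (410,300) is out about 8 mm by depth (tip x = 31.3 mm against the carriage side at 23 mm). A few degrees more for margin, then release.

```bash
python3 -m crank '[[0,0,0,3,0,0,1],[0,0,0,3.5,0,0,1],[0,0,0,3.5,0,0,1]]'; cat > tab.py <<'E'
from h import *
import sys
st()
a=np.radians(15.5); X=np.array([np.cos(a),np.sin(a)]); Y=np.array([-X[1],X[0]]); B=np.array([.5668,.0048])
for n in ("wrist","scene"):
    im=eyes.get_image(n);P=cloud(im); cv2.imwrite(f"pics/{n}_{sys.argv[1]}.png",im["color"])
    d=P[...,:2]-B; x=d@X;y=d@Y;z=P[...,2]
    for lo,hi in((.018,.027),(.029,.0365),(.0365,.045)):
        m=(x>.012)&(x<.05)&(y<-.046)&(y>-.075)&(z>lo)&(z<hi); print(n,lo,m.sum(),m.sum()>5 and np.percentile(x[m],98).round(4))
    m=(abs(x)<.035)&(abs(y)<.045)&(z>.038)&(z<.056)&(y>-.024)&(y<.03); print("cast x",np.percentile(x[m],[2,98]).round(4) if m.any() else None)
E
python3 tab.py a
```

```text
clock: 15.12
position: [0.5957, -0.1033, 0.0489]
ee_rot: [0.623, 0.334, 0.623, -0.334]
contact_force: [-3.2, 1.4, 7.5]
width: 0.0125
t 15.12 pos [ 0.5957 -0.1033  0.0489] zyaw -56.4 x [ 0.    -0.001 -1.   ] q [-0.29  0.47  1.69 -0.    0.98  0.7 ] F [-3.2  1.4  7.5] M [0.26 0.62 0.23] w 0.0125
wrist 0.018 402 0.0227
wrist 0.029 799 0.032
wrist 0.0365 918 0.0224
cast x [-0.0194  0.0216]
scene 0.018 15 0.0221
scene 0.029 32 0.0317
scene 0.0365 20 0.0219
cast x [-0.0204  0.0214]
```

Tab about 9 mm out. Release and retreat upwards.

```bash
python3 -m crank '[[0,0,0,0,0,0,2],[0,0,0,0,0,0,4],[0,0,0,0,0,0,6],[0,0,0,0,0,0,8],[0,0,0,0,0,0,8]]'; python3 -m crank '[[-3,0,0,0,0,0,8],[-7,0,0,0,0,0,8],[-11,0,0,0,0,0,8],[-13,0,0,0,0,0,8],[-13,0,0,0,0,0,8]]'; python3 tab.py b
```

```text
clock: 15.85
position: [0.5961, -0.1032, 0.0466]
ee_rot: [0.623, 0.334, 0.623, -0.334]
contact_force: [-0.2, -0.3, -0.4]
width: 0.0799
clock: 16.48
position: [0.5972, -0.1035, 0.1786]
ee_rot: [0.624, 0.335, 0.622, -0.334]
contact_force: [-0.6, -0.1, -1.1]
width: 0.08
t 16.48 pos [ 0.5972 -0.1035  0.1786] zyaw -56.5 x [ 0.004 -0.001 -1.   ] q [-0.29  0.35  1.53  0.    1.26  0.7 ] F [-0.6 -0.1 -1.1] M [-0.01  0.05 -0.  ] w 0.08
wrist 0.018 116 0.0226
wrist 0.029 229 0.0319
wrist 0.0365 294 0.0224
cast x [-0.0204  0.0214]
scene 0.018 14 0.0236
scene 0.029 34 0.0324
scene 0.0365 20 0.0215
cast x [-0.0199  0.0215]
```

View pics/wrist_b.png

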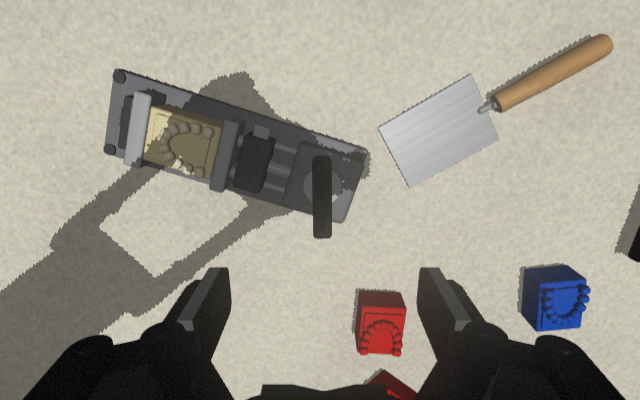

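View pics/scene_b.png

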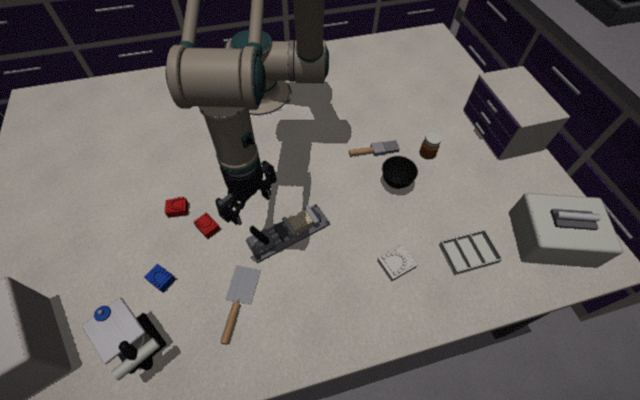

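Cast at (185,140) is clamped upright between both jaws, the tab at (262,130) is out, the gripper is clear, and the bystanders are where they were.

```bash
python3 -c "
from h import *
manip.sign_off(); st()"
```

```text
the job is handed in; nothing more can be done
the job is handed in; nothing more can be done
```

I stood the cream cast lengthwise on the vice bed and turned the handle about 157° clockwise in one grasp. I then let go, raised the gripper clear, and handed the job in at about 16.6 s of the 72 s allowed.

- **Tab:** the last depth checks put it about 9 mm out (wrist camera 9.3 mm, scene camera 8.8 mm). It stayed there after I released the handle.
- **Cast:** it looks upright and held between both jaws. It is within about 1 mm of centre across the vice. Along the vice I estimate it is about 5 mm off the bed point, worked out from the fixed jaw's position rather than measured directly.
- **Bystanders:** by eye in the pictures, none of them had moved.
- **Clamping force:** I could not measure it directly. I judged it only from the tab's travel and the handle moment, which read about 0.2 to 0.3 N·m.

No checks failed or disagreed.

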